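Put the bottle roller into third speed and start it

ROBOT

A 7-joint arm with a two-finger parallel gripper is mounted at the origin on the work surface. World frame = base frame: x ahead of the robot, y to its left, z up, the work surface at z = 0. Lengths are in mm, angles in rad, forces in N, time in s.
With the tool pointing down it reaches from about 400 to 875 mm from the base axis. Payload 4.4 kg.
Tool frame: the origin (TCP) lies midway between the tips of the shut fingers; the grasp point (between the pads) lies 19 mm behind it; z points along the fingers, x is the direction in which the jaws open and shut, and the axes are right-handed (so a half turn about z gives the same grasp; the last joint's range is limited). The gripper opens to 85 mm and grips with 20 to 120 N. Pads are 22 mm wide; open, the fingers measure 114 mm over their backs; the gripper's body (76 mm by 85 mm) begins 54 mm behind the grasp point. The pads swing forward as they close: fully open they stand 13 mm farther back than shut.
Start: joints at [-1.233, 0.628, 0.038, 1.517, -0.027, 0.996, -0.02], TCP at [255.373, 597.748, 231.313] pointing down, gripper open.
Joint ranges: [-3.06, 3.06], [-0.37, 2.12], [-1.25, 1.32], [0.18, 2.47], [-1.1, 4.24], [0.23, 1.98], [-2.94, 2.94]. Speed limits (rad/s): [2.57, 2.57, 3.14, 3.14, 3.14, 3.14, 3.14].

INTERFACE

Orientations are given as a unit quaternion [w, x, y, z].
In Python, from cell import get_state, grab_frame, job_done gives the robot as it stands.
- The arm moves only by the shell command python3 -m jog 'ROWS'. ROWS is JSON, a list of rows, each an object of numbers: "claw": the opening, from -1 (shut) to 1 (fully open); "dx", "dy", "dz": the shift along the tool's x, y, z in m; "turn": the turn about the tool's z in degrees. A call has 1 to 5 rows; each row shifts and turns the commanded pose from where the row before left it, along the tool's axes as they then stand; what a row does not reach is not made up. A row lasts 1/10 s, in which the tool goes at most 50 mm and 8.59 degrees, less where a joint would pass 70% of its speed; a pose out of reach is approached as far as the arm can. A call with a gripper value outside its range is refused whole. The fingers move at their own pace and stop on an object; the grip force is fixed at half the most. Time passes only in rows, so rows that do not move let the fingers close. It gives the time, the measured TCP pose, the force and the opening at its end, in the units of the state.
- get_state(): the state, without advancing time (a new reading comes with each control period).
- grab_frame(name): name is "scene" or "top" or "wrist"; returns a dict with "img" (420x560x3 uint8, red, green, blue), "depth" (420x560 float32, mm along the optical axis (not along the pixel's ray), 0 where there is no reading), "fovy" (degrees; the focal length in pixels is half the picture's height over the tangent of half this angle, whatever the lens; pixels are square), "cx", "cy" (the principal point, pixels), "distortion" ([k1, k2, p1, p2, k3] as OpenCV has them; the pictures are not rectified), "origin" and "rotation" of the camera in the world. Camera axes: x right, y up, looking along -z (the intrinsics and any distortion apply to the point x, -y, -z); pixel columns grow to the right and rows downward; lengths in mm; the calibration is good to about 2 mm. A picture is of the moment at which its call begins.
- job_done(): hands the job in, once; it reports no verdict.
The state is a dict: "clock": time; "qpos": joint angles; "qvel": joint speeds; "effort": joint torques, N m; "ee_pos": TCP position; "orientation": TCP orientation; "force": force on the tool from outside, world axes, zero at the start; "moment": the same for the moment, N m; "finger_gap": finger opening in mm.
Only numpy, scipy, OpenCV 4.12 (cv2) and the standard library are available. Lean on these libraries where they do the work, as an engineer would, in place of code of your own. Each camera call takes 0.05 s, during which the arm holds its last target. There are 200 camera calls.

TASK

The bottle roller on the bench must run in third speed. With your fingertips push its gear lever along the H-shaped gate from the left-hand slot across to the right-hand side and then forward, away from you, fully home into the third slot (three dots); do this without forcing it and without taking the lever between your fingers. Only then press the small flat start button right down and let it go; leave the big mushroom stop button and everything standing on and around the machine alone.

Things in the scene. Friction and masses are not known exactly. Their poses are not given: they have to be found in the camera images.
- roller: white bench machine, fixed: gearbox housing 260 mm deep (x) by 190 mm wide (y), top 100 mm above the bench; at its left (+y, as far as 430 mm) three black rubber rollers carrying two bottles. Origin: on the bench under the housing's middle. x forward (away from operator and robot), y to the operator's left, z up; turned up to 0.3 rad either way.
- gate (a point): centre of the H gate, on the steel gate plate's top (96 x 110 mm), 115 mm above the bench; axes as the machine's. Fore-and-aft slots 20 mm wide at y = +22 (left) and -22 mm (right), x = -30 to +30 mm, joined at x = 0 by a 20 mm cross slot (neutral); corners rounded 5 mm. Dots number the slot ends: 1 left forward, 2 left back, 3 right forward, 4 right back.
- pivot (a point): pivot of the gear lever, hidden in the housing 100 mm below gate (15 mm above the bench); axes as the machine's. From here the knob's centre lies, in the machine's axes, at 190 mm x (sin shift, -cos shift sin across, cos shift cos across).
- knob (a point): centre of the black ball knob, 36 mm in diameter, atop the lever's steel shaft, 12 mm thick (4 mm play to each side in the slots); 205 mm above the bench when upright. z along the shaft, up; x, y as the machine's when upright. Moving it takes about 3 N at the knob; no spring: it stays where it is left.
- across (a joint): sideways lean of the gear lever, rad: 0 upright, positive to the operator's right (-y). About -0.23 in the left-hand slot, +0.23 in the right-hand slot (play about 0.04 each way).
- shift (a joint): fore-and-aft lean of the gear lever, rad: 0 in neutral (cross slot), positive forward. About +0.245 fully home in slot 1 or 3, -0.245 in 2 or 4. It can go sideways between the slots only within about 0.04 of 0. At the start the lever stands anywhere along the left-hand slot: in first, second, neutral or between.
- start_top (a point): centre of the start button's top: small, round, flat, black, 24 mm in diameter in a steel collar of 40 mm, on the near left of the housing's top, 83 mm nearer (-x) and 42 mm left (+y) of the machine's origin; 122 mm above the bench; pressed straight down.
- start (a joint): travel of the start button, m: 0 out, 0.006 right down (about 5 N); springs back when released.
- stop_top (a point): top of the stop button, a black mushroom head 42 mm in diameter, on the near right of the housing's top, 83 mm nearer (-x) and 42 mm right (-y) of the machine's origin, 131 mm above the bench. Not to be pressed.
- stop (a joint): travel of the stop button, m: 0 out, 0.006 pressed.
- bottle_near: amber screw-cap bottle, 66 mm in diameter and 150 mm long, lying on the rollers; origin at its middle, long axis y. Its upper side is about 143 mm above the bench. Loose, to be left alone.
- bottle_far: clear screw-cap bottle of the same size lying on the rollers behind the first; origin at its middle. Loose, to be left alone.
- pot: white specimen pot with a lid, 44 mm in diameter and 37 mm high, standing on the far right corner of the housing's top; origin under its middle. Loose, to be left alone.
- dropper: small amber dropper bottle with a white nozzle, 33 mm in diameter and 81 mm high, standing on the bench at the far right of the machine; origin under its middle. Loose, to be left alone.
- wash: white plastic jar with a grey cap, 54 mm in diameter and 105 mm high, standing on the bench at the right of the machine; origin under its middle. Loose, to be left alone.
- tube_rack: grey rack with capped tubes, 70 x 150 mm, 92 mm high, on the bench at the right of the machine; origin under its middle. Loose, to be left alone.
- slide_box: flat white and grey slide box, 97 x 177 mm, 34 mm high, on the bench at the right; origin under its middle. Loose, to be left alone.

How it is judged (in metres and radians):
On the way, in this order (a step that is already met when the one before it is completed fails the run):
1. the lever is across at the right-hand side of the gate (value of joint across above 0.17 rad), for 0.05 s.
2. the lever is fully home in the third slot (value of joint shift above 0.205 rad and value of joint across above 0.17 rad), for 0.2 s.
3. the start button is pressed right down (all of step 2 and value of joint start above 0.0045 m), for 0.03 s.
At the end, for the whole second after the job is handed in: lever at rest fully home in third (shift above 0.205 rad, within about 8 mm of the end at the knob; across above 0.17 rad); start button pressed at least 4.5 mm after that and out again; stop button untouched; every loose thing within 15 mm of where it stood (all of step 2 and velocity of joint shift between -0.05 and 0.05 rad/s and value of joint each of start, stop below 0.0015 m and distance of each of bottle_near, bottle_far, pot, dropper, wash, tube_rack, slide_box from where it was at the start of the episode below 0.015 m).
It fails at once if the start button is pressed (more than 2.5 mm) before the lever is home in third (value of joint start above 0.0025 m and not (value of joint shift above 0.205 rad and value of joint across above 0.17 rad)).
It fails at once if the stop button is pressed (more than 2.5 mm) (value of joint stop above 0.0025 m).
It fails at once if the lever is taken between the fingers (x of the grasp point in the frame of knob between -0.011 and 0.011 m and y of the grasp point in the frame of knob between -0.011 and 0.011 m and z of the grasp point in the frame of knob between -0.095 and 0.022 m).
It fails at once if the lever or machine is forced (more than 60 N from the fingers) (contact force between the fingers and roller above 60 N).
It fails at once if a loose thing is shoved, knocked over or lifted (moved more than 20 mm) (distance of any of bottle_near, bottle_far, pot, dropper, wash, tube_rack, slide_box from where it was at the start of the episode above 0.02 m).
It also fails if it takes over 58 s, if anything falls off the work surface, if the arm or the gripper's body presses on something with over 40 N, if the wrist force passes 120 N, or if a joint passes its speed limit or range.

## Working session

There is one attempt and no reset: what is moved stays moved. The work goes in short steps, Python scripts to look and compute and a shell command to move; the robot and the scene stay as the last step left them, time stands still between calls to the robot, and variables do not carry over. Pictures are saved under pics/ and viewed, about 8 in all and at most 12, crops included, and the job is handed in when it is done.

```bash
ls; mkdir -p pics; cat > h.py <<'E'
import numpy as np, cv2
from cell import get_state, grab_frame
def cam(f):
    fl=f["img"].shape[0]/2/np.tan(np.radians(f["fovy"])/2)
    K=np.array([[fl,0,f["cx"]],[0,fl,f["cy"]],[0,0,1.]])
    return K,np.array(f["distortion"],float),np.array(f["origin"],float),np.array(f["rotation"],float).reshape(3,3)
def cloud(f):
    K,d,o,R=cam(f); h,w=f["depth"].shape
    u,v=np.meshgrid(np.arange(w),np.arange(h))
    p=cv2.undistortPoints(np.stack([u,v],-1).reshape(-1,1,2).astype(float),K,d).reshape(h,w,2)
    D=f["depth"]; P=np.stack([p[...,0]*D,-p[...,1]*D,-D],-1)@R.T+o
    P[D==0]=np.nan
    return P
def proj(f,P):
    K,d,o,R=cam(f); q=(np.atleast_2d(P)-o)@R*[1,-1,-1]
    return cv2.projectPoints(q,np.zeros(3),np.zeros(3),K,d)[0].reshape(-1,2)
def save(n,im): cv2.imwrite("pics/"+n+".png",cv2.cvtColor(im,cv2.COLOR_RGB2BGR))
E
python3 - <<'E'
from h import *
s=get_state(); print(s)
for n in("scene","top"):
    f=grab_frame(n); save(n,f["img"]); np.savez(n,**{k:v for k,v in f.items()}); print(n,f["origin"],f["fovy"])
E
```

```text
pics
{'clock': 0.0, 'qpos': array([-1.23279174,  0.62935591,  0.03845286,  1.51832913, -0.02699326,
        0.99628327, -0.02002469]), 'qvel': array([ 4.52334790e-05, -7.29876558e-04, -7.61088291e-04, -4.86403577e-05,
       -3.86796539e-04, -9.95770981e-04, -7.48319739e-04]), 'effort': array([ 2.10502481e-04, -5.63405156e+01,  1.22618202e+00, -1.93450177e+01,
        1.10082608e-02,  1.04660302e-02,  1.87819978e-05]), 'ee_pos': array([255.14250789, 597.17969938, 230.39536643]), 'orientation': array([ 5.26657268e-04,  8.34549340e-01,  5.50932425e-01, -7.64881045e-04]), 'force': array([-0.11397476,  0.3864644 ,  0.49175049]), 'moment': array([-0.0936901 , -0.04947668, -0.01772909]), 'finger_gap': 85.21566968932396}
scene [1286.81527722 -418.72055084  798.98034759] 57.01933664535676
top [ 455.6223293    18.92945247 1118.45581114] 56.86517936399166
```

View pics/top.png

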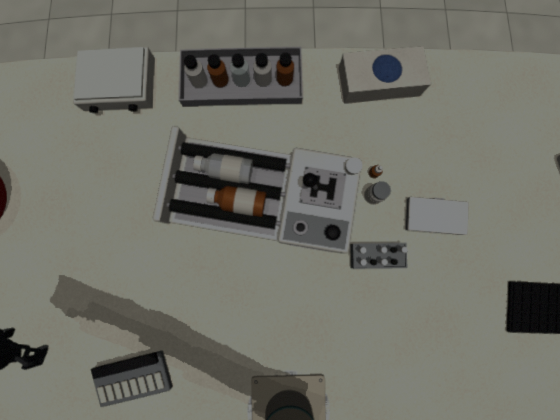

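View pics/scene.png

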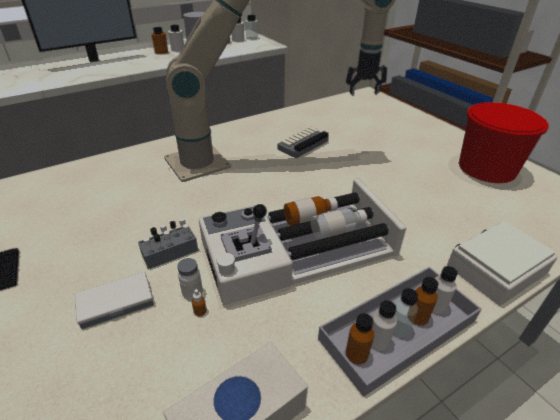

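The top view shows the housing centred near (320,200), the knob at (310,181) in the left slot and to the front, start at (300,228) and stop at (333,232). The wash jar, tube rack and dropper stand just to the right. Next I fit the pose from the depth.

```bash
cat > fit.py <<'E'
from h import *
from scipy.optimize import least_squares
f=dict(np.load("top.npz")); P=cloud(f)
g=dict(np.load("scene.npz")); Q=cloud(g)
sub=np.zeros(P.shape[:2],bool); sub[140:255,275:372]=True
m=sub&(abs(P[...,2]-100)<8)
print("top z",np.nanmedian(P[m][:,2]),m.sum())
mm=cv2.morphologyEx(m.astype(np.uint8),cv2.MORPH_CLOSE,np.ones((15,15)))
ys,xs=np.nonzero(m); pts=P[m][:,:2].astype(np.float32)
print(cv2.minAreaRect(pts))
# knob: cloud points above 170 in both cameras -> sphere r=18
for n,C,(a,b,c,d) in(("top",P,(150,215,285,350)),("scene",Q,(190,260,235,290))):
    S=C[a:b,c:d].reshape(-1,3); S=S[(S[:,2]>190)&(S[:,2]<235)]
    r=least_squares(lambda c:np.linalg.norm(S-c,axis=1)-18,S.mean(0)-[0,0,10],loss="soft_l1")
    print(n,len(S),r.x,r.cost)
def blob(C,box,lo,hi):
    a,b,c,d=box; S=C[a:b,c:d].reshape(-1,3); S=S[(S[:,2]>lo)&(S[:,2]<hi)]; 
    print(len(S),cv2.minAreaRect(S[:,:2].astype(np.float32)),np.median(S[:,2]))
blob(P,(217,238,290,312),112,128); blob(P,(220,245,322,346),120,140)
E
python3 fit.py
python3 - <<'E'
from h import *
f=dict(np.load("top.npz"));save("topc",cv2.resize(np.clip(f["img"][135:260,270:400].astype(float)*1.8,0,255).astype(np.uint8),None,fx=5,fy=4.6,interpolation=cv2.INTER_CUBIC)[:600])
E
```

```text
Traceback (most recent call last):
  File "fit.py", line 3, in <module>
    f=dict(np.load("top.npz")); P=cloud(f)
                                  ~~~~~^^^
  File "h.py", line 8, in cloud
    K,d,o,R=cam(f); h,w=f["depth"].shape
            ~~~^^^
  File "h.py", line 6, in cam
    return K,np.array(f["distortion"],float),np.array(f["origin"],float),np.array(f["rotation"],float).reshape(3,3)
                                                                         ~~~~~~~~~~~~~~~~~~~~~~~~~~~~~~~~~~~~~^^^^^
ValueError: cannot reshape array of size 4 into shape (3,3)
```

View pics/topc.png

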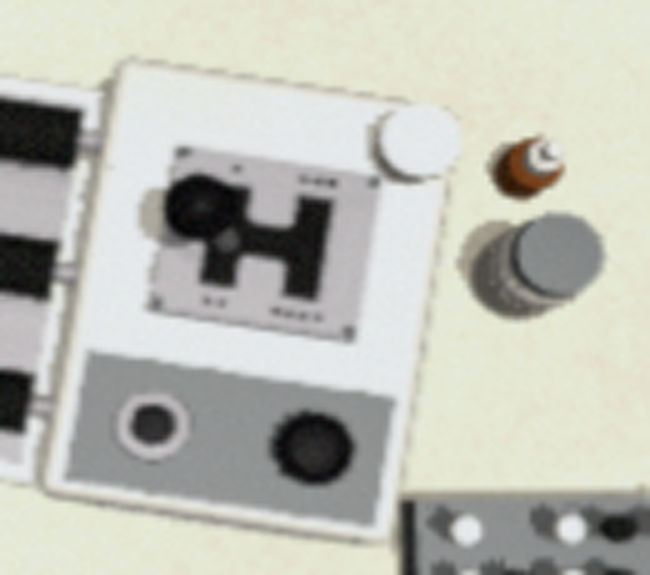

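The crop shows the H gate clearly. The shaft comes up in the left slot at about neutral, crop (228,240), with the knob leaning left. The rotation turns out to be a quaternion, so I fix that in the helper.

```bash
sed -i 's/np.array(f\["rotation"\],float).reshape(3,3)/Rotation.from_quat(np.array(f["rotation"],float),scalar_first=True).as_matrix()/; 1a from scipy.spatial.transform import Rotation' h.py
python3 fit.py
python3 - <<'E'
from h import *
f=dict(np.load("top.npz"))
# rays from crop pixels (5x,4.6x) onto known heights
def ray(f,uv,z):
    K,d,o,R=cam(f); p=cv2.undistortPoints(np.array([[uv]],float),K,d)[0,0]
    v=R@[p[0],-p[1],-1]; return o+v*(z-o[2])/v[2]
for n,c,z in(("start",(152,424),122),("stop",(313,447),129),("plateFL",(183,152),115),("plateFR",(375,182),115),("plateBR",(349,334),115),("plateBL",(155,302),115),("knob",(200,208),203)):
    print(n,ray(f,((c[0]+.5)/5-.5+270,(c[1]+.5)/4.6-.5+135),z).round(1))
E
```

```text
top z 101.70446088272803 5124
((585.9381103515625, -94.36455535888672), (237.9653778076172, 282.6451110839844), 88.90409088134766)
top 175 [621.22807212 -60.55733871 201.69224289] 70.51725514438918
scene 157 [620.71665793 -59.07153843 198.82146615] 58.83710407488363
157 ((513.5117797851562, -40.32100296020508), (33.91411590576172, 36.44293212890625), 88.23589324951172) 115.58486606318559
189 ((496.8955993652344, -120.44715118408203), (36.147850036621094, 38.58781814575195), 88.00098419189453) 129.15624765034477
start [513.6 -38.5 122. ]
stop [ 498.6 -120.2  129. ]
plateFL [669.6 -59.5 115. ]
plateFR [ 650.3 -160.6  115. ]
plateBR [ 562.9 -143.3  115. ]
plateBL [583.2 -42.3 115. ]
knob [620.9 -59.9 203. ]
```

Fit: yaw about -0.185, gate about (616.5, -101), with start-stop spacing 83 mm (given 84). Those agree with the plate, whose centre is on the housing axis. The knob at (621,-60,201) gives across about -0.22 and shift about -0.02, so the lever is in neutral. I shut the fingers, align tool x with machine +y, and go to the left of the knob at height.

```bash
python3 -m jog '[{"claw":-1,"turn":-6.25},{"claw":-1,"turn":-6.25},{"claw":-1,"dx":-0.0346,"dy":0.032},{"claw":-1,"dx":-0.0346,"dy":0.032},{"claw":-1,"dx":-0.0346,"dy":0.032}]'
python3 -m jog '[{"claw":-1,"dx":-0.0346,"dy":0.032},{"claw":-1,"dx":-0.0346,"dy":0.032},{"claw":-1,"dx":-0.0346,"dy":0.032},{"claw":-1,"dx":-0.0346,"dy":0.032},{"claw":-1,"dx":-0.0346,"dy":0.032}]'
```

```text
invalid input at $[0]: expected keys claw, dx, dy, dz, turn
invalid input at $[0]: expected keys claw, dx, dy, dz, turn
```

```bash
python3 -m jog '[{"claw":-1,"dx":0,"dy":0,"dz":0,"turn":-6.25},{"claw":-1,"dx":0,"dy":0,"dz":0,"turn":-6.25},{"claw":-1,"dx":-0.0346,"dy":0.032,"dz":0,"turn":0},{"claw":-1,"dx":-0.0346,"dy":0.032,"dz":0,"turn":0},{"claw":-1,"dx":-0.0346,"dy":0.032,"dz":0,"turn":0}]'
python3 -m jog '[{"claw":-1,"dx":-0.0346,"dy":0.032,"dz":0,"turn":0},{"claw":-1,"dx":-0.0346,"dy":0.032,"dz":0,"turn":0},{"claw":-1,"dx":-0.0346,"dy":0.032,"dz":0,"turn":0},{"claw":-1,"dx":-0.0346,"dy":0.032,"dz":0,"turn":0},{"claw":-1,"dx":-0.0346,"dy":0.032,"dz":0,"turn":0}]'
```

```text
clock: 0.6
ee_pos: [331.0, 476.4, 230.8]
orientation: [0.0, 0.769, 0.639, -0.0]
force: [1.6, 0.5, 0.3]
finger_gap: 12.4
clock: 1.1
ee_pos: [456.5, 276.6, 231.1]
orientation: [-0.0, 0.77, 0.639, -0.0]
force: [0.3, -0.1, -0.6]
finger_gap: 0.2
```

```bash
python3 -m jog '[{"claw":-1,"dx":-0.0344,"dy":0.032,"dz":0,"turn":0},{"claw":-1,"dx":-0.0344,"dy":0.032,"dz":0,"turn":0},{"claw":-1,"dx":-0.0344,"dy":0.032,"dz":0,"turn":0},{"claw":-1,"dx":-0.0344,"dy":0.032,"dz":0,"turn":0},{"claw":-1,"dx":-0.0344,"dy":0.032,"dz":0,"turn":0}]'
python3 -m jog '[{"claw":-1,"dx":-0.0344,"dy":0.032,"dz":0,"turn":0},{"claw":-1,"dx":-0.0344,"dy":0.032,"dz":0,"turn":0},{"claw":-1,"dx":0,"dy":0,"dz":0,"turn":0}]'
python3 - <<'E'
from h import *
f=grab_frame("wrist"); save("w1",f["img"]); np.savez("w1",**f)
P=cloud(f); S=P.reshape(-1,3)
S=S[(np.hypot(S[:,0]-621,S[:,1]+60)<30)&(S[:,2]>185)&(S[:,2]<230)]
from scipy.optimize import least_squares
if len(S): print(len(S),least_squares(lambda c:np.linalg.norm(S-c,axis=1)-18,S.mean(0)-[0,0,10],loss="soft_l1").x)
E
```

```text
clock: 1.6
ee_pos: [581.9, 78.1, 231.0]
orientation: [-0.0, 0.77, 0.638, -0.0]
force: [0.6, -0.1, -0.4]
finger_gap: 0.2
clock: 1.9
ee_pos: [633.9, -9.2, 230.6]
orientation: [0.003, 0.773, 0.634, -0.001]
force: [-0.6, -0.1, -0.3]
finger_gap: -0.2
2667 [620.02351671 -59.02154625 200.05256631]
```

View pics/w1.png

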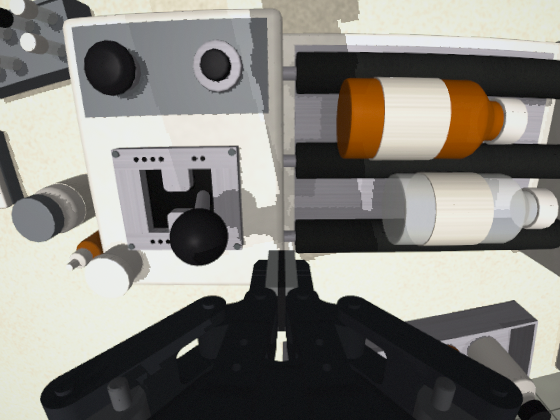

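The wrist view shows the gate plate with its screws at about (118,153), (232,153), (115,245) and (237,245). Start is at (216,65), stop at (110,68), and the knob at (200,237) is in the left slot.

```bash
cat >> h.py <<'E'
def ray(f,uv,z):
    K,d,o,R=cam(f); p=cv2.undistortPoints(np.array([[uv]],float),K,d)[0,0]
    v=R@[p[0],-p[1],-1]; return o+v*(z-o[2])/v[2]
E
python3 - <<'E'
from h import *
f=dict(np.load("w1.npz"))
for n,c,z in(("start",(216,65),122),("stop",(109.5,66),131),("sBR",(118,153),115),("sBL",(232,153),115),("sFR",(115,245),115),("sFL",(238,245),115)):
    p=ray(f,c,z); 
    a=-.185; x=np.array([np.cos(a),np.sin(a)]); y=np.array([-x[1],x[0]]); d=p[:2]-[616.5,-101]
    print(n,p.round(1),(d@x).round(1),(d@y).round(1))
P=cloud(f); Z=P[115:240,115:235]; print(np.nanmedian(Z[(Z[...,2]>110)&(Z[...,2]<120)][:,2]))
d=np.array([620,-59])-[616.5,-101]; print(d@x,d@y)
h=cv2.resize(f["img"][140:260,100:250],None,fx=5,fy=5,interpolation=cv2.INTER_CUBIC)
save("w1c",np.clip(h*1.5,0,255).astype(np.uint8)[:600])
E
```

```text
start [513.1 -36.9 122. ] -113.4 44.0
stop [ 497.2 -115.5  131. ] -114.6 -36.2
sBR [ 562.1 -140.3  115. ] -46.3 -48.6
sBL [582.5 -42.3 115. ] -44.3 51.4
sFR [ 644.8 -175.1  115. ] 41.4 -67.6
sFL [667.  -57.8 115. ] 41.7 51.8
114.92919398718249
-4.285477530971921 41.92713539381786
```

View pics/w1c.png

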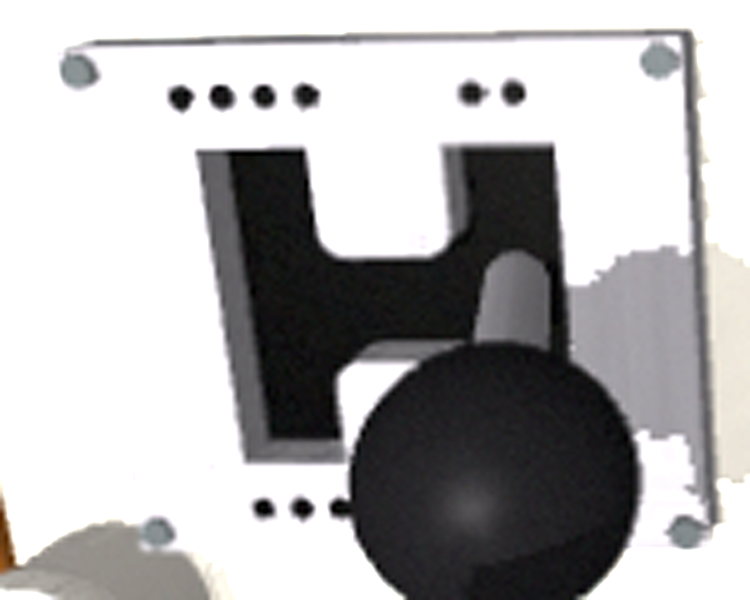

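All three views agree on the knob to about 1.5 mm, and the shaft stands in the cross-slot opening. So I can push it across directly. First I lower the fingers beside the knob.

```bash
python3 -m jog '[{"claw":-1,"dx":0.01,"dy":-0.002,"dz":0,"turn":0},{"claw":-1,"dx":0,"dy":0,"dz":0.016,"turn":0},{"claw":-1,"dx":0,"dy":0,"dz":0.016,"turn":0},{"claw":-1,"dx":0,"dy":0,"dz":0.014,"turn":0},{"claw":-1,"dx":0,"dy":0,"dz":0,"turn":0}]'
python3 -m jog '[{"claw":-1,"dx":-0.01,"dy":0,"dz":0,"turn":0},{"claw":-1,"dx":-0.01,"dy":0,"dz":0,"turn":0},{"claw":-1,"dx":-0.01,"dy":0,"dz":0,"turn":0},{"claw":-1,"dx":0,"dy":0,"dz":0,"turn":0}]'
```

```text
clock: 2.45
ee_pos: [629.4, 12.9, 183.2]
orientation: [-0.002, 0.769, 0.64, -0.002]
force: [-0.6, 0.8, -0.2]
finger_gap: 0.1
clock: 2.85
ee_pos: [625.8, -22.3, 186.0]
orientation: [0.001, 0.771, 0.637, -0.0]
force: [-0.4, -0.4, 1.2]
finger_gap: -0.1
```

```bash
python3 -m jog '[{"claw":-1,"dx":-0.008,"dy":0.002,"dz":0,"turn":0},{"claw":-1,"dx":-0.008,"dy":0,"dz":0,"turn":0},{"claw":-1,"dx":-0.008,"dy":0,"dz":0,"turn":0},{"claw":-1,"dx":-0.008,"dy":0,"dz":0,"turn":0},{"claw":-1,"dx":0,"dy":0,"dz":0,"turn":0}]'
python3 -m jog '[{"claw":-1,"dx":-0.008,"dy":0,"dz":0,"turn":0},{"claw":-1,"dx":-0.008,"dy":0,"dz":0,"turn":0},{"claw":-1,"dx":0,"dy":0,"dz":0,"turn":0}]'
python3 - <<'E'
from h import *
f=grab_frame("wrist"); save("w2",f["img"]); np.savez("w2",**f)
E
```

```text
clock: 3.35
ee_pos: [622.0, -52.3, 185.6]
orientation: [0.0, 0.77, 0.638, -0.0]
force: [1.0, 2.4, 2.2]
finger_gap: 0.0
clock: 3.65
ee_pos: [618.5, -68.7, 185.2]
orientation: [0.0, 0.77, 0.638, -0.001]
force: [0.2, 2.6, 1.9]
finger_gap: -0.0
```

View pics/w2.png

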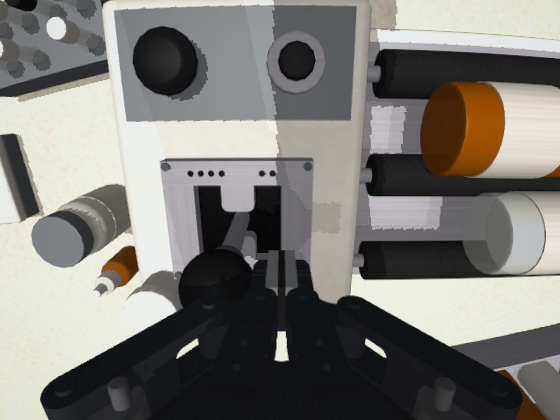

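The lever is going across in neutral: knob at (213,275), at the middle of the gate, with 2.6 N of contact. I continue to the right-hand side.

```bash
python3 -m jog '[{"claw":-1,"dx":-0.008,"dy":0,"dz":0,"turn":0},{"claw":-1,"dx":-0.008,"dy":0,"dz":0,"turn":0},{"claw":-1,"dx":-0.008,"dy":0,"dz":0,"turn":0},{"claw":-1,"dx":-0.008,"dy":0,"dz":0,"turn":0},{"claw":-1,"dx":0,"dy":0,"dz":0,"turn":0}]'
python3 -m jog '[{"claw":-1,"dx":-0.006,"dy":0,"dz":0,"turn":0},{"claw":-1,"dx":-0.005,"dy":0,"dz":0,"turn":0},{"claw":-1,"dx":0,"dy":0,"dz":0,"turn":0}]'
cat > look.py <<'E'
import sys
from h import *
from scipy.optimize import least_squares
n,x0,y0=sys.argv[1],float(sys.argv[2]),float(sys.argv[3])
a=-.185; x=np.array([np.cos(a),np.sin(a)]); y=np.array([-x[1],x[0]]); G=np.array([615,-101])
for c in("top","scene","wrist"):
    f=grab_frame(c); P=cloud(f); save(n+c,f["img"]); V=f["img"].max(-1)
    k=(np.hypot(P[...,0]-x0,P[...,1]-y0)<32)&(P[...,2]>188)&(P[...,2]<216)&(V<90); S=P[k]
    if len(S)>20:
        r=least_squares(lambda c:np.linalg.norm(S-c,axis=1)-18,np.r_[np.median(S[:,:2],0),198],loss="soft_l1",f_scale=2).x
        d=r[:2]-G; print(c,len(S),r.round(1),"machine",(d@x).round(1),(d@y).round(1))
t=get_state()["ee_pos"][:2]-G; print("tool machine",t@x,t@y)
E
python3 look.py a 607 -143
```

```text
clock: 4.2
ee_pos: [612.3, -100.4, 184.8]
orientation: [0.0, 0.77, 0.637, -0.001]
force: [0.6, 1.6, 0.4]
finger_gap: -0.2
clock: 4.5
ee_pos: [610.5, -109.7, 184.9]
orientation: [-0.0, 0.77, 0.638, -0.001]
force: [-0.0, 1.1, -1.5]
finger_gap: 0.0
scene 192 [ 606.  -137.5  199.5] machine -2.1 -37.6
wrist 3197 [ 605.1 -138.   200.6] machine -3.0 -38.2
tool machine -2.617907474552641 -8.629178120846763
```

Knob at y about -38, so across is about 0.20. I push 5 mm more to centre it in the right-hand slot.

```bash
python3 -m jog '[{"claw":-1,"dx":-0.003,"dy":0,"dz":0,"turn":0},{"claw":-1,"dx":-0.003,"dy":0,"dz":0,"turn":0},{"claw":-1,"dx":0,"dy":0,"dz":0,"turn":0},{"claw":-1,"dx":0,"dy":0,"dz":0,"turn":0}]'; python3 look.py b 606 -142
```

```text
clock: 5.05
ee_pos: [609.9, -114.7, 185.3]
orientation: [-0.0, 0.77, 0.638, -0.0]
force: [-0.8, 1.4, -1.3]
finger_gap: 0.0
scene 217 [ 605.6 -141.4  198.9] machine -1.8 -41.5
wrist 3886 [ 604.1 -141.7  199.4] machine -3.3 -42.0
tool machine -2.4496046622000813 -14.298342608383399
```

Across is about 0.22 by the wrist and scene cameras. I back off, go round behind the knob, and push forward.

```bash
python3 -m jog '[{"claw":-1,"dx":0.02,"dy":0,"dz":0,"turn":0},{"claw":-1,"dx":0.02,"dy":0,"dz":0,"turn":0},{"claw":-1,"dx":0,"dy":-0.03,"dz":0,"turn":0},{"claw":-1,"dx":0,"dy":-0.03,"dz":0,"turn":0},{"claw":-1,"dx":0,"dy":0,"dz":0,"turn":0}]'
python3 -m jog '[{"claw":-1,"dx":-0.03,"dy":0,"dz":0,"turn":0},{"claw":-1,"dx":-0.03,"dy":0,"dz":0,"turn":0},{"claw":-1,"dx":-0.008,"dy":0,"dz":0,"turn":0},{"claw":-1,"dx":0,"dy":0.01,"dz":0,"turn":0},{"claw":-1,"dx":0,"dy":0,"dz":0,"turn":0}]'; python3 look.py c 605 -142
```

```text
clock: 5.7
ee_pos: [554.2, -64.4, 185.4]
orientation: [-0.001, 0.77, 0.639, -0.002]
force: [-0.3, 0.0, -0.2]
finger_gap: -0.0
clock: 6.2
ee_pos: [558.1, -132.3, 185.6]
orientation: [0.001, 0.769, 0.639, 0.001]
force: [-0.4, 1.0, 0.6]
finger_gap: -0.1
scene 164 [ 604.4 -144.4  198.4] machine -2.4 -44.6
wrist 303 [ 603.8 -144.5  199.7] machine -3.0 -44.8
tool machine -52.20064368045614 -40.530265602668976
```

```bash
python3 -m jog '[{"claw":-1,"dx":-0.003,"dy":0.008,"dz":0,"turn":0},{"claw":-1,"dx":0,"dy":0.008,"dz":0,"turn":0},{"claw":-1,"dx":0,"dy":0.008,"dz":0,"turn":0},{"claw":-1,"dx":0,"dy":0.008,"dz":0,"turn":0},{"claw":-1,"dx":0,"dy":0.008,"dz":0,"turn":0}]'
python3 -m jog '[{"claw":-1,"dx":0,"dy":0.007,"dz":0,"turn":0},{"claw":-1,"dx":0,"dy":0.007,"dz":0,"turn":0},{"claw":-1,"dx":0,"dy":0,"dz":0,"turn":0}]'; python3 look.py d 635 -150
```

```text
clock: 6.85
ee_pos: [594.3, -143.2, 185.1]
orientation: [-0.001, 0.77, 0.638, -0.001]
force: [-2.7, -0.3, 2.4]
finger_gap: -0.3
clock: 7.15
ee_pos: [609.1, -145.7, 184.9]
orientation: [0.0, 0.77, 0.639, 0.0]
force: [-1.8, 0.9, 0.5]
finger_gap: 0.1
scene 234 [ 633.7 -149.8  197.8] machine 27.4 -44.6
wrist 287 [ 635.5 -148.9  197.4] machine 28.9 -43.3
tool machine 1.7317650987714004 -45.11722413092818
```

View pics/dwrist.png

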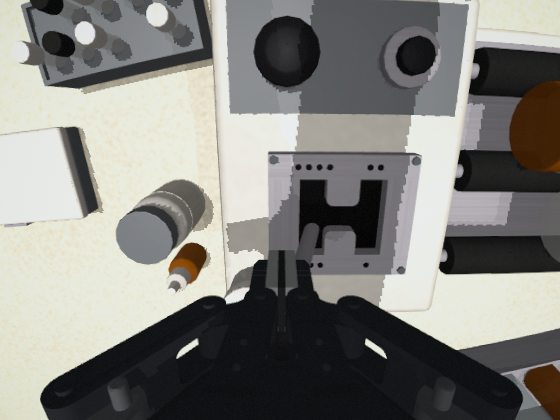

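The shaft is in the forward right slot at (312,235). The knob is 28 mm forward of a home position of about 46, so I push on gently until the force rises.

```bash
python3 -m jog '[{"claw":-1,"dx":0,"dy":0.006,"dz":0,"turn":0},{"claw":-1,"dx":0,"dy":0.005,"dz":0,"turn":0},{"claw":-1,"dx":0,"dy":0.003,"dz":0,"turn":0},{"claw":-1,"dx":0,"dy":0,"dz":0,"turn":0}]'
python3 -m jog '[{"claw":-1,"dx":0,"dy":0.002,"dz":0,"turn":0},{"claw":-1,"dx":0,"dy":0,"dz":0,"turn":0}]'; python3 look.py e 651 -152
```

```text
clock: 7.7
ee_pos: [622.0, -148.3, 184.8]
orientation: [-0.0, 0.77, 0.639, -0.0]
force: [-2.2, 0.7, -1.7]
finger_gap: 0.0
clock: 7.9
ee_pos: [622.7, -148.5, 184.8]
orientation: [-0.001, 0.77, 0.639, -0.001]
force: [-5.3, 2.6, -2.2]
finger_gap: -0.3
scene 236 [ 646.7 -151.7  195.7] machine 40.5 -44.0
wrist 249 [ 648.9 -150.7  195. ] machine 42.5 -42.6
tool machine 16.32744582307319 -45.23853864683511
```

```bash
python3 -m jog '[{"claw":-1,"dx":0,"dy":0.002,"dz":0,"turn":0},{"claw":-1,"dx":0,"dy":0,"dz":0,"turn":0}]'; python3 -m jog '[{"claw":-1,"dx":0,"dy":0.002,"dz":0,"turn":0},{"claw":-1,"dx":0,"dy":0,"dz":0,"turn":0},{"claw":-1,"dx":0,"dy":0,"dz":0,"turn":0}]'; python3 look.py f 651 -152
```

```text
clock: 8.25
ee_pos: [623.3, -148.6, 184.7]
orientation: [-0.002, 0.77, 0.638, -0.002]
force: [-7.5, 2.6, -0.3]
finger_gap: 0.1
clock: 8.55
ee_pos: [623.7, -148.8, 184.6]
orientation: [-0.004, 0.77, 0.638, -0.003]
force: [-11.9, 1.9, 1.5]
finger_gap: 0.3
scene 237 [ 647.8 -151.9  195.7] machine 41.6 -44.0
wrist 246 [ 649.6 -151.5  194.8] machine 43.3 -43.2
tool machine 17.31797526647025 -45.30921105950967
```

The force rose to 12 N with almost no further motion, so the lever is at the end stop, with the knob at x about 43–45. I back off, raise, and move towards the start button.

```bash
python3 -m jog '[{"claw":-1,"dx":0,"dy":-0.01,"dz":0,"turn":0},{"claw":-1,"dx":0,"dy":-0.03,"dz":0,"turn":0},{"claw":-1,"dx":0.03,"dy":-0.03,"dz":0,"turn":0},{"claw":-1,"dx":0.03,"dy":-0.03,"dz":0,"turn":0},{"claw":-1,"dx":0.0285,"dy":-0.0335,"dz":0,"turn":0}]'
python3 -m jog '[{"claw":-1,"dx":0,"dy":0,"dz":0.02,"turn":0},{"claw":-1,"dx":0,"dy":0,"dz":0.015,"turn":0},{"claw":-1,"dx":0,"dy":0,"dz":0,"turn":0}]'; python3 look.py g 651 -152
python3 - <<'E'
from h import *
a=cv2.imread("pics/gtop.png")[120:270,250:410]; b=cv2.imread("pics/gwrist.png")
cv2.imwrite("pics/g2.png",np.hstack([cv2.resize(a,(448,420)),b[:,100:450]]))
E
```

```text
clock: 9.2
ee_pos: [514.8, -36.9, 186.5]
orientation: [0.002, 0.77, 0.638, 0.003]
force: [1.1, 0.5, -0.9]
finger_gap: -0.2
clock: 9.5
ee_pos: [513.8, -37.6, 150.0]
orientation: [0.001, 0.769, 0.639, 0.001]
force: [0.2, -0.5, -0.3]
finger_gap: -0.1
top 165 [ 651.1 -151.3  196.8] machine 44.8 -42.7
scene 168 [ 650.2 -151.6  193.5] machine 43.9 -43.2
tool machine -110.29771683209249 43.26132996633455
```

View pics/g2.png

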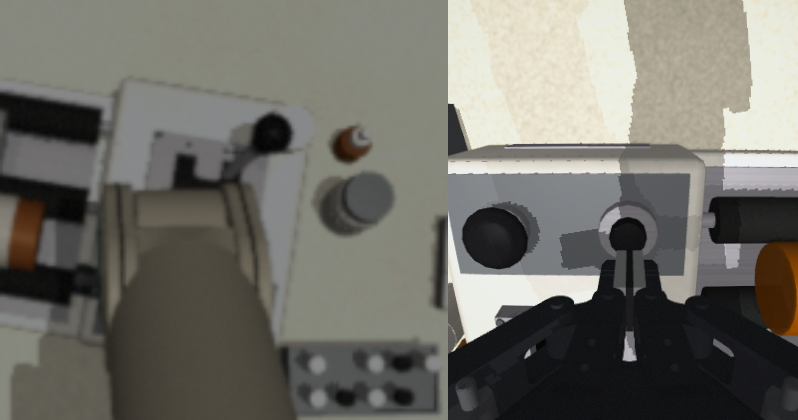

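The lever stands forward right in third (knob 44–45 mm forward, -43 mm across). The fingertips line up with the start button. Now I press it straight down and release.

```bash
python3 -m jog '[{"claw":-1,"dx":0,"dy":0,"dz":0.014,"turn":0},{"claw":-1,"dx":0,"dy":0,"dz":0.01,"turn":0},{"claw":-1,"dx":0,"dy":0,"dz":0,"turn":0}]'
python3 -m jog '[{"claw":-1,"dx":0,"dy":0,"dz":0.004,"turn":0},{"claw":-1,"dx":0,"dy":0,"dz":0.003,"turn":0},{"claw":-1,"dx":0,"dy":0,"dz":0,"turn":0}]'
python3 -m jog '[{"claw":-1,"dx":0,"dy":0,"dz":0.002,"turn":0},{"claw":-1,"dx":0,"dy":0,"dz":0,"turn":0},{"claw":-1,"dx":0,"dy":0,"dz":0,"turn":0}]'
```

```text
clock: 9.95
ee_pos: [512.7, -38.0, 125.7]
orientation: [-0.0, 0.77, 0.638, -0.0]
force: [-0.3, 0.0, 0.3]
finger_gap: 0.1
clock: 10.25
ee_pos: [513.6, -38.0, 119.5]
orientation: [0.0, 0.77, 0.638, 0.0]
force: [0.8, -1.0, 2.8]
finger_gap: 0.1
clock: 10.55
ee_pos: [513.6, -38.0, 117.7]
orientation: [0.001, 0.77, 0.638, 0.0]
force: [0.3, -1.0, 4.0]
finger_gap: -0.2
```

```bash
python3 -m jog '[{"claw":-1,"dx":0,"dy":0,"dz":0.002,"turn":0},{"claw":-1,"dx":0,"dy":0,"dz":0,"turn":0},{"claw":-1,"dx":0,"dy":0,"dz":0,"turn":0}]'
python3 -m jog '[{"claw":-1,"dx":0,"dy":0,"dz":0.002,"turn":0},{"claw":-1,"dx":0,"dy":0,"dz":0,"turn":0},{"claw":-1,"dx":0,"dy":0,"dz":0,"turn":0}]'
```

```text
clock: 10.85
ee_pos: [513.6, -38.0, 116.0]
orientation: [0.001, 0.77, 0.638, 0.001]
force: [0.1, -1.0, 10.0]
finger_gap: 0.1
clock: 11.15
ee_pos: [513.7, -38.0, 115.7]
orientation: [0.001, 0.77, 0.638, 0.001]
force: [-3.9, -1.2, 26.1]
finger_gap: 0.2
```

It bottomed at z = 115.7, about 6 mm of travel, with the force jumping to 26 N. I release upwards and check.

```bash
python3 -m jog '[{"claw":-1,"dx":0,"dy":0,"dz":-0.02,"turn":0},{"claw":-1,"dx":0,"dy":0,"dz":-0.04,"turn":0},{"claw":-1,"dx":0,"dy":-0.04,"dz":-0.04,"turn":0},{"claw":-1,"dx":0.02,"dy":-0.04,"dz":-0.02,"turn":0},{"claw":-1,"dx":0,"dy":0,"dz":0,"turn":0}]'
python3 -m jog '[{"claw":-1,"dx":0,"dy":0,"dz":0,"turn":0},{"claw":-1,"dx":0,"dy":0,"dz":0,"turn":0},{"claw":-1,"dx":0,"dy":0,"dz":0,"turn":0}]'; python3 look.py k 651 -152
python3 - <<'E'
from h import *
f=dict(np.load("scene.npz")); g=grab_frame("scene"); P,Q=cloud(f),cloud(g)
b=cv2.cvtColor(g["img"],cv2.COLOR_RGB2BGR); a=cv2.cvtColor(f["img"],cv2.COLOR_RGB2BGR)
cv2.imwrite("pics/cmp.png",np.hstack([a[160:330,60:410],b[160:330,60:410]]))
w=cloud(grab_frame("wrist"))
for n,c in(("start",(513.3,-37.8)),("stop",(498,-118))):
  S=w[np.hypot(w[...,0]-c[0],w[...,1]-c[1])<7]; S=S[S[:,2]<140]; print(n,len(S),np.median(S[:,2]) if len(S) else None)
E
```

```text
clock: 11.65
ee_pos: [438.4, -1.3, 230.2]
orientation: [-0.001, 0.768, 0.64, -0.0]
force: [-0.6, -0.0, 0.1]
finger_gap: -0.1
clock: 11.95
ee_pos: [442.9, -4.8, 227.8]
orientation: [-0.0, 0.77, 0.638, -0.001]
force: [0.4, 0.1, -0.1]
finger_gap: -0.1
top 171 [ 651.  -151.1  196.4] machine 44.6 -42.7
scene 170 [ 650.1 -151.9  193.4] machine 43.8 -43.6
tool machine -187.0386227935964 63.017173097955116
start 0 None
stop 154 130.03078455903022
```

View pics/cmp.png

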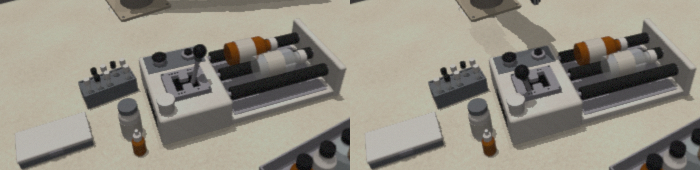

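Before and after agree. The lever is in third, the stop button is at 130 mm (out), and none of the loose things has moved. I hand it in.

```bash
python3 -c "
from cell import job_done
print(job_done())"
```

```text
the job is handed in; nothing more can be done
None
```

The lever is in third and the start button has been pressed and let go. The job was handed in at about 12 s of the 58 s allowed; no verdict was reported.

- **Lever:** I pushed it with shut fingertips across in neutral, then forward into the third slot. The end stop showed as a rise to 12 N with almost no further motion. At the last look the knob was 44–45 mm forward and 43 mm to the right of the gate, so shift is about 0.235 and across about 0.23.
- **Start button:** I pressed it down to z = 115.7 mm, about 6 mm of travel, where the force reached 26 N. I then let it go.
- **Last checks:** The lever had not moved between the start press and hand-in. The stop button's top was at 130 mm, so it is out. The before and after pictures show no loose thing moved; I compared those by eye only.
- **Check that failed:** The wrist camera gave no depth reading on the start button afterwards, so I did not measure that it sprang back. The fingers were well clear of it.

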